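# Find the fullest tea tin by feel

## Robot

A 6-joint arm with a two-finger parallel gripper is mounted at the origin on a cart in front of the work surface, level with it; the furniture and walls round the work are solid. World frame = base frame: x ahead of the robot, y to its left, z up, the work surface at z = 0. Lengths are in mm, angles in rad, forces in N, time in s.
With the tool pointing down it reaches from about 275 to 725 mm from the base axis. Payload 5.6 kg.
Tool frame: the origin (TCP) lies on the centre line of the jaws, within the pads' length; the fingertips stand 14 mm ahead of it and the grasp point (between the pads) lies 5 mm behind it; x points along the fingers, z is the direction in which the jaws open and shut, and the axes are right-handed (so a half turn about x gives the same grasp; the last joint's range is limited). The gripper opens to 85 mm and grips with 20 to 120 N. Pads are 22 mm wide; open, the fingers measure 114 mm over their backs; the gripper's body (76 mm by 85 mm) begins 54 mm behind the grasp point. The pads swing forward as they close: fully open they stand 13 mm farther back than shut.
Start: joints at [-0.893, 0.255, 0.108, 0, -1.424, -0.285], TCP at [210.546, -508.098, 245.283] pointing down, gripper open.
Joint ranges: [-2.95, 2.95], [-1.21, 1.97], [-1.09, 1.5], [-2.87, 1.71], [-2.94, -0.07], [-3.05, 3.05]. Speed limits (rad/s): [2.57, 2.57, 3.14, 3.14, 3.14, 3.14].

## Interface

Orientations are given as a rotation vector (axis times angle).
In Python, from cell import ctrl gives the robot as it stands.
- The arm moves only by the tool play_rows, never from a script. Its argument "increments" is a list of rows, each a list of 7 numbers: the shift along the tool's x, y, z in units of 0.2 m (1.0 is 0.2 m), then the turn, a rotation vector about the tool's x, y, z in units of pi rad (1.0 is pi rad), then the opening, from -1 (shut) to 1 (fully open), so that 0 is half open. A call has 1 to 20 rows; each row is the pose to reach, as a shift and turn from the pose measured when the call began, along the tool's axes at that moment, turning the shorter way round; what a row does not reach only later rows make up. A row lasts 1/12 s, in which the tool goes at most 41.7 mm and 7.16 degrees, less where a joint would pass 70% of its speed; a pose out of reach is approached as far as the arm can. A call with a number of a shift or a turn outside -1 to 1 is refused whole. A call with a gripper value outside its range is refused whole. The fingers move at their own pace and stop on an object; "grip_force" is the grip in N (left out, the last holds). Time passes only in rows, so rows that repeat a pose let the fingers close. It gives the time, the measured TCP pose, the force and the opening at its end, in the units of the state.
- ctrl.get_obs(): the state, without advancing time (a new reading comes with each control period).
- ctrl.camera(name): name is "scene" or "top" or "wrist"; returns a dict with "color" (480x640x3 uint8, blue, green, red), "mtx" (3x3 intrinsics, pixels), "R" (3x3) and "t" (3): a world point X has camera coordinates R X + t; the wrist camera has in their place "mount" (4x4, takes a point from camera to tool coordinates, whose origin is the TCP and whose axes are the tool frame's). Camera axes: x right, y down, z forward; pixel columns grow to the right and rows downward; lengths in mm; the calibration is good to about 2 mm. A picture is of the moment at which its call begins: read the wrist's pose just before it. There is no depth.
- ctrl.sign_off(): hands the job in, once; it reports no verdict.
The state is a dict: "clock": time; "joints": joint angles; "qvel": joint speeds; "tau": joint torques, N m; "position": TCP position; "tool_rot": TCP orientation; "ft_force": force on the tool from outside, world axes, zero at the start; "torque": the same for the moment, N m; "finger_gap": finger opening in mm.
Only numpy, scipy, OpenCV 4.12 (cv2) and the standard library are available. Lean on these libraries where they do the work, as an engineer would, in place of code of your own. Each camera call takes 0.05 s, during which the arm holds its last target. There are 200 camera calls.

## Task

One of the three identical closed tea tins on the tray has much more tea left in it than the others, but only their weight tells which. Going from the left tin to the right one, lift each in turn well off the tray, feel its weight, and stand it back on the tray; then hold the heaviest up, upright and at least 10 cm above the tray, with the other two standing on the tray, and finish still holding it (if the last one lifted is the heaviest, just keep hold of it). Knock no tin over and leave the cup, the teapot and the spoon where they are.

Things in the scene. Friction and masses are not known exactly. Their poses are not given: they have to be found in the camera images.
- tin_left: the left-hand one (towards +y of the tray) of three identical closed plain metal tins in a row on the tray, round, 60 mm wide, 92 mm high, straight sides, fixed lid; origin: centre of its underside, z up its axis. Contents unseen, snug inside. Grip the sides with 30 to 60 N. A tin weighs 0.15 to 0.6 kg; the heaviest is at least 0.15 kg heavier than the next, and which one it is changes every time.
- tin_middle: the middle one of three identical closed plain metal tins in a row on the tray, round, 60 mm wide, 92 mm high, straight sides, fixed lid; origin: centre of its underside, z up its axis. Contents unseen, snug inside. Grip the sides with 30 to 60 N. A tin weighs 0.15 to 0.6 kg; the heaviest is at least 0.15 kg heavier than the next, and which one it is changes every time.
- tin_right: the right-hand one (towards -y of the tray) of three identical closed plain metal tins in a row on the tray, round, 60 mm wide, 92 mm high, straight sides, fixed lid; origin: centre of its underside, z up its axis. Contents unseen, snug inside. Grip the sides with 30 to 60 N. A tin weighs 0.15 to 0.6 kg; the heaviest is at least 0.15 kg heavier than the next, and which one it is changes every time.
- tray: low wooden tray, fixed on the worktop, 160 mm (x) by 400 mm (y), rim 16 mm high, a low steel bow handle at each short end; origin: centre of its underside, z up, y along the row of tins to the left. Its floor, on which the tins stand, is 8 mm above the origin; tins stand about 115 mm apart along its middle, with free room on their x sides.
- espresso_cup: white espresso cup, 59x83x55 mm, standing on the worktop past the left end of the tray; origin at the centre of its underside; not to be moved
- teapot: white teapot, 136x228x108 mm, standing on the worktop past the right end of the tray; origin at the centre of its underside; not to be moved
- teaspoon: steel teaspoon, 130x27x11 mm, lying on the worktop between the tray and the robot; origin at the centre of its underside; not to be moved
Things that resemble listed ones, but are neither listed nor needed, are in the scene too. What is shaped like the tin_right but purple is not meant.

How it is judged:
By the outcome, as a careful person would: the job done as asked, in the order asked, and still so for the second after the job is handed in, while the arm keeps its last pose, push and grip.
It also fails if it takes over 64 s, if anything falls off the work surface, if the arm or the gripper's body presses on something with over 40 N, if the wrist force passes 120 N, or if a joint passes its speed limit or range.

## Working session

There is one attempt and no reset: what is moved stays moved. The work goes in short steps, Python scripts to look and compute and a tool call to move; the robot and the scene stay as the last step left them, time stands still between calls to the robot, and variables do not carry over. Pictures are saved under pics/ and viewed, about 8 in all and at most 12, crops included, and the job is handed in when it is done.

Besides the shell and the picture viewer there is one more tool, called after ">>>" by a JSON object that holds its "name" and its "arguments", one argument or row to a line. play_rows: Moves the arm, as the interface text tells. Shifts and turns lie within -1 to 1; 1 stands for 0.2 m of shift or pi rad of turn. Its arguments: {"type":"object","properties":{"increments":{"type":"array"},"grip_force":{"type":"number"}},"required":["increments"]}

```bash
mkdir -p pics
python3 - <<'E'
from cell import ctrl
import cv2,json
o=ctrl.get_obs()
print({k:o[k] for k in('clock','position','tool_rot','ft_force','finger_gap')})
for n in('top','scene'):
    c=ctrl.camera(n); cv2.imwrite(f'pics/{n}1.png',c['color']); print(n,c['mtx'],c['R'],c['t'])
E
```

```text
{'clock': 0.0, 'position': array([ 210.38634705, -507.64963375,  244.39767678]), 'tool_rot': array([-1.49058951,  0.99607927,  1.49350022]), 'ft_force': array([-0.21568298, -0.36931787,  0.16965415]), 'finger_gap': 85.25083135026496}
top [[618.41627305   0.         316.13475044]
 [  0.         618.41627305 232.06261618]
 [  0.           0.           1.        ]] [[-0.01855039 -0.99982718  0.00122541]
 [-0.99660556  0.01839226 -0.08024384]
 [ 0.08020743 -0.0027098  -0.99677451]] [  30.21784029  573.61149724 1357.37019203]
scene [[603.65825608   0.         316.98846282]
 [  0.         603.65825608 236.20647565]
 [  0.           0.           1.        ]] [[ 0.47249597 -0.88109861 -0.02031726]
 [-0.42456469 -0.20735343 -0.88133387]
 [ 0.77232919  0.42505269 -0.47205702]] [-257.50322217  259.45872298  946.3885657 ]
```

View pics/top1.png

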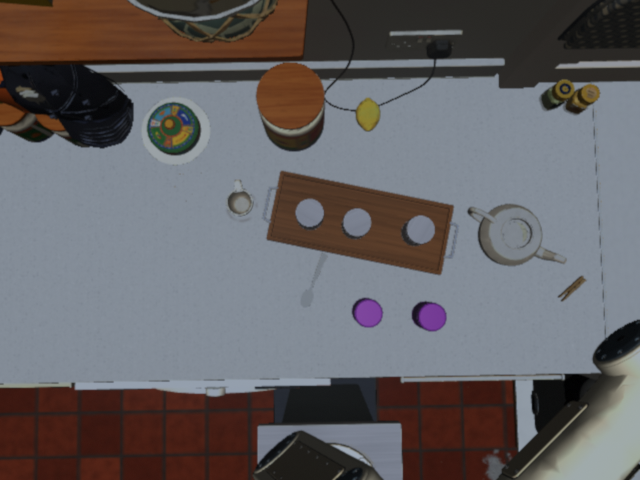

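View pics/scene1.png

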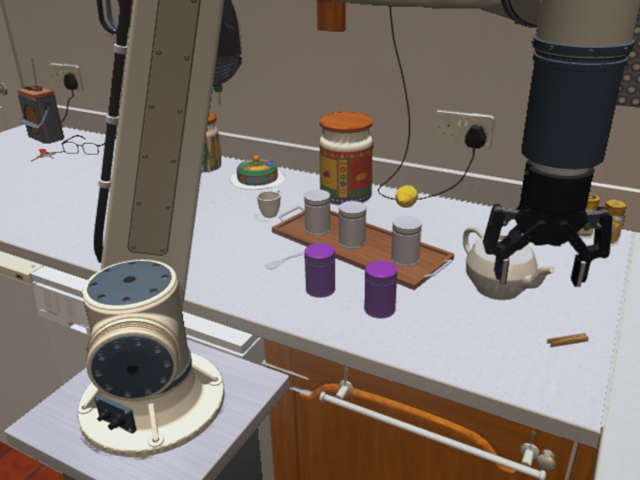

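Top view: grey tins at (309,213), (357,222) and (420,230) on the tray. The lookalikes are the two purple tins at (368,312) and (431,316), which aren't meant. The cup is at (240,205), the teapot at (511,235) and the spoon at (313,280). In the scene view the tins stand at (317,212), (352,225) and (406,241).

```bash
cat > h.py <<'E'
import numpy as np,cv2
from scipy.spatial.transform import Rotation as Ro
from cell import ctrl
def ray(c,u,v,z):
    R,t=c['R'],c['t']; d=R.T@np.linalg.inv(c['mtx'])@[u,v,1]; o=-R.T@t
    return o+d*(z-o[2])/d[2]
E
python3 - <<'E'
from h import *
c=ctrl.camera('top'); im=c['color']
hsv=cv2.cvtColor(im,cv2.COLOR_BGR2HSV)
for u,v in((309,213),(357,222),(420,230),(330,200)): print(hsv[v,u])
brown=((hsv[...,1]>90)&(hsv[...,0]<20)).astype(np.uint8)
brown[:170]=0;brown[280:]=0
cs,_=cv2.findContours(brown,cv2.RETR_EXTERNAL,cv2.CHAIN_APPROX_SIMPLE)
k=max(cs,key=cv2.contourArea)
b=cv2.boxPoints(cv2.minAreaRect(k)); W=np.array([ray(c,*p,16) for p in b]); print(b,W.round(1),W.mean(0))
for i in range(4): d=W[(i+1)%4]-W[i]; print(np.linalg.norm(d),np.degrees(np.arctan2(d[1],d[0])))
reg=np.zeros_like(brown); cv2.fillPoly(reg,[b.astype(int)],1)
m=((hsv[...,1]<60)&(hsv[...,2]>120)&(reg>0)).astype(np.uint8)
m=cv2.morphologyEx(m,cv2.MORPH_OPEN,np.ones((5,5)))
for k in cv2.findContours(m,cv2.RETR_EXTERNAL,cv2.CHAIN_APPROX_NONE)[0]:
    if cv2.contourArea(k)>200:
        (u,v),r=cv2.minEnclosingCircle(k); print(u,v,r,cv2.contourArea(k),cv2.boundingRect(k),ray(c,u,v,100).round(1))
cv2.imwrite('pics/crop.png',cv2.resize(im[160:340,220:480],None,fx=3,fy=3))
E
```

```text
[111  36 141]
[111  34 141]
[111  36 142]
[ 12 127  76]
[[266.6044  238.8782 ]
 [280.3331  170.8067 ]
 [453.55612 205.74243]
 [439.82742 273.81393]] [[ 561.4  130.9   16. ]
 [ 715.1   98.    16. ]
 [ 628.4 -290.9   16. ]
 [ 476.1 -254.7   16. ]] [595.22434085 -79.20807444  16.        ]
157.20252079185227 -12.08384844299545
398.42934994581253 -102.56879669678904
156.55496291622478 166.6266700316002
394.90112555039207 77.52657912306569
420.5 229.0 13.463011741638184 528.0 (408, 216, 26, 27) [ 570.3 -200.3  100. ]
356.7662353515625 221.74026489257812 13.458263397216797 519.5 (344, 209, 26, 26) [588.1 -66.3 100. ]
309.29522705078125 212.38095092773438 13.518489837646484 527.0 (296, 200, 27, 26) [609.9  33.5 100. ]
```

View pics/crop.png

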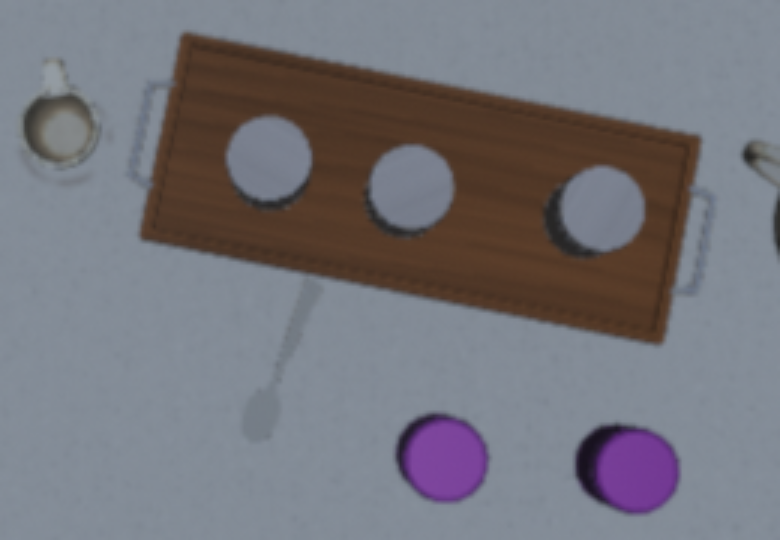

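The crop confirms it: the three grey tins are on the tray, the purple ones are off it, and the spoon lies below the tray. I'll grip across the tray's x direction, where there is room.

```bash
cat >> h.py <<'E'
TINS=dict(L=(609.9,33.5),M=(588.1,-66.3),R=(570.3,-200.3))
def plan(xy,z,yaw=-12.3):
    o=ctrl.get_obs(); R=Ro.from_rotvec(o['tool_rot'])
    for flip in(0,180):
        a=np.radians(yaw+flip); zc=np.array([np.cos(a),np.sin(a),0]); xc=np.array([0,0,-1.]); 
        T=Ro.from_matrix(np.c_[xc,np.cross(zc,xc),zc])
        print('shift',(R.inv().apply(np.r_[xy,z]-o['position'])/200).round(3),'turn',((R.inv()*T).as_rotvec()/np.pi).round(4))
    print(o['clock'],o['position'].round(1),'f',o['ft_force'].round(2),'gap',o['finger_gap'].round(1),'j',np.round(o['joints'],2))
    print(R.as_matrix().round(3))
E
python3 -c "
from h import *
plan(TINS['L'],245)"
```

```text
shift [ 0.    -2.881  1.736] turn [ 6.934e-01  2.000e-04 -5.000e-04]
shift [ 0.    -2.881  1.736] turn [-3.066e-01  4.000e-04  2.000e-04]Traceback (most recent call last):
  File "<string>", line 3, in <module>
    plan(TINS['L'],245)
    ~~~~^^^^^^^^^^^^^^^
  File "h.py", line 14, in plan
    print(o['clock'],o['position'].round(1),'f',o['ft_force'].round(2),'gap',o['finger_gap'].round(1),'j',np.round(o['joints'],2))
                                                                             ^^^^^^^^^^^^^^^^^^^^^
AttributeError: 'float' object has no attribute 'round'
```

```bash
sed -i "s/o\['finger_gap'\].round(1)/round(o['finger_gap'],1)/" h.py
```

>>> {"name": "play_rows", "arguments": {
  "increments": [
    [0,-0.96,0.58,0,0,0,1],
    [0,-0.96,0.58,0,0,0,1],
    [0,-0.96,0.58,0,0,0,1],
    [0,-0.96,0.58,0,0,0,1],
    [0,-0.96,0.58,0,0,0,1],
    [0,-0.96,0.58,0,0,0,1],
    [0,-0.96,0.58,0,0,0,1]
  ],
  "grip_force": 45
}}

```text
clock: 0.73
position: [345.1, -324.5, 244.7]
tool_rot: [-1.494, 0.993, 1.496]
ft_force: [-0.8, -0.4, -0.4]
finger_gap: 85.1
```

>>> {"name": "play_rows", "arguments": {
  "increments": [
    [0,-0.96,0.58,0,0,0,1],
    [0,-0.96,0.58,0,0,0,1],
    [0,-0.96,0.58,0,0,0,1],
    [0,-0.96,0.58,0,0,0,1],
    [0,-0.96,0.58,0,0,0,1],
    [0,-0.96,0.58,0,0,0,1],
    [0,-0.96,0.58,0,0,0,1]
  ]
}}

```text
clock: 1.32
position: [479.0, -140.7, 244.2]
tool_rot: [-1.495, 0.991, 1.5]
ft_force: [-0.6, -0.7, 1.0]
finger_gap: 85.1
```

```bash
python3 -c "
from h import *
plan(TINS['L'],200)"
```

```text
shift [ 0.222 -0.942  0.546] turn [ 6.958e-01  5.000e-04 -1.000e-03]
shift [ 0.222 -0.942  0.546] turn [-0.3042  0.0008  0.0004]
1.3167 [ 479.  -140.7  244.2] f [-0.6  -0.67  0.98] gap 85.1 j [ 0.03  0.16 -0.02 -0.   -1.4  -1.2 ]
[[-0.001 -0.921 -0.39 ]
 [ 0.003 -0.39   0.921]
 [-1.     0.     0.003]]
```

>>> {"name": "play_rows", "arguments": {
  "increments": [
    [0.1,-0.94,0.545,-0.304,0,0,1],
    [0.22,-0.94,0.545,-0.304,0,0,1],
    [0.22,-0.94,0.545,-0.304,0,0,1],
    [0.22,-0.94,0.545,-0.304,0,0,1],
    [0.22,-0.94,0.545,-0.304,0,0,1],
    [0.22,-0.94,0.545,-0.304,0,0,1],
    [0.22,-0.94,0.545,-0.304,0,0,1],
    [0.22,-0.94,0.545,-0.304,0,0,1],
    [0.22,-0.94,0.545,-0.304,0,0,1],
    [0.22,-0.94,0.545,-0.304,0,0,1]
  ]
}}

```text
clock: 2.15
position: [609.5, 32.1, 200.2]
tool_rot: [-2.103, 0.229, 2.107]
ft_force: [-0.2, -0.3, 0.1]
finger_gap: 85.6
```

```bash
cat >> h.py <<'E'
def wrist(name,z=100):
    o=ctrl.get_obs(); c=ctrl.camera('wrist'); im=c['color']; cv2.imwrite(f'pics/{name}.png',im)
    M=np.eye(4); M[:3,:3]=Ro.from_rotvec(o['tool_rot']).as_matrix(); M[:3,3]=o['position']; M=np.linalg.inv(M@c['mount'])
    c['R'],c['t']=M[:3,:3],M[:3,3]; return c
E
python3 - <<'E'
from h import *
plan(TINS['L'],60)
c=wrist('w1')
im=c['color'].copy()
for n,(x,y) in TINS.items():
    p=c['R']@[x,y,100]+c['t']; p=c['mtx']@p; print(n,(p[:2]/p[2]).round(1), 'r',c['mtx'][0,0]*30/p[2])
E
```

```text
shift [ 0.701 -0.006 -0.002] turn [ 0.9987  0.001  -0.0011]
shift [ 0.701 -0.006 -0.002] turn [-0.0013  0.0007  0.0006]
2.15 [609.5  32.1 200.2] f [-0.2  -0.29  0.07] gap 85.6 j [ 0.31  0.39  0.19 -0.   -1.37 -0.53]
[[-0.002 -0.217 -0.976]
 [ 0.002 -0.976  0.217]
 [-1.    -0.002  0.002]]
L [323.9 249.3] r 48.96989910790133
M [322.8  68.2] r 56.741269380475536
R [ 293.8 -281.6] r 71.76090517234766
```

View pics/w1.png

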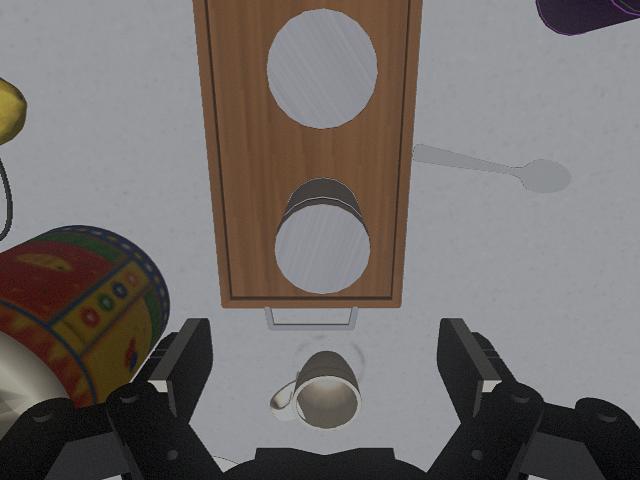

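The wrist view shows the left tin's lid at (322,249) and the middle one's at (322,69), within 2 px of where I predicted them. The cup at (327,400) and the jar at (80,320) are clear of the descent. Going down, gripping and lifting.

>>> {"name": "play_rows", "arguments": {
  "increments": [
    [0.15,-0.006,0,0,0,0,1],
    [0.3,-0.006,0,0,0,0,1],
    [0.45,-0.006,0,0,0,0,1],
    [0.58,-0.006,0,0,0,0,1],
    [0.66,-0.006,0,0,0,0,1],
    [0.7,-0.006,0,0,0,0,1],
    [0.7,-0.006,0,0,0,0,1],
    [0.7,-0.006,0,0,0,0,1],
    [0.7,-0.006,0,0,0,0,-1],
    [0.7,-0.006,0,0,0,0,-1],
    [0.7,-0.006,0,0,0,0,-1],
    [0.7,-0.006,0,0,0,0,-1],
    [0.7,-0.006,0,0,0,0,-1],
    [0.7,-0.006,0,0,0,0,-1],
    [0.7,-0.006,0,0,0,0,-1],
    [0.7,-0.006,0,0,0,0,-1],
    [0.7,-0.006,0,0,0,0,-1],
    [0.7,-0.006,0,0,0,0,-1]
  ],
  "grip_force": 45
}}

```text
clock: 3.7
position: [610.9, 33.7, 62.5]
tool_rot: [-2.107, 0.228, 2.102]
ft_force: [-0.3, -0.9, 5.5]
finger_gap: 59.8
```

>>> {"name": "play_rows", "arguments": {
  "increments": [
    [-0.04,0,0,0,0,0,-1],
    [-0.12,0,0,0,0,0,-1],
    [-0.22,0,0,0,0,0,-1],
    [-0.34,0,0,0,0,0,-1],
    [-0.46,0,0,0,0,0,-1],
    [-0.56,0,0,0,0,0,-1],
    [-0.62,0,0,0,0,0,-1],
    [-0.65,0,0,0,0,0,-1],
    [-0.65,0,0,0,0,0,-1],
    [-0.65,0,0,0,0,0,-1],
    [-0.65,0,0,0,0,0,-1],
    [-0.65,0,0,0,0,0,-1],
    [-0.65,0,0,0,0,0,-1],
    [-0.65,0,0,0,0,0,-1]
  ]
}}

```text
clock: 4.87
position: [610.3, 33.3, 191.8]
tool_rot: [-2.106, 0.229, 2.104]
ft_force: [-0.6, 0.4, -4.9]
finger_gap: 59.9
```

>>> {"name": "play_rows", "arguments": {
  "increments": [
    [0,0,0,0,0,0,-1],
    [0,0,0,0,0,0,-1]
  ]
}}

```text
clock: 5.03
position: [610.2, 33.3, 191.5]
tool_rot: [-2.105, 0.229, 2.105]
ft_force: [-0.5, 0.5, -5.3]
finger_gap: 59.8
```

>>> {"name": "play_rows", "arguments": {
  "increments": [
    [0,0,0,0,0,0,-1],
    [0,0,0,0,0,0,-1]
  ]
}}

```text
clock: 5.2
position: [610.1, 33.4, 191.4]
tool_rot: [-2.105, 0.229, 2.105]
ft_force: [-0.4, 0.7, -5.7]
finger_gap: 59.9
```

Run:
```python
from h import *
plan(TINS['L'],62.5)
f=[]
for i in range(12): ctrl.camera('wrist'); f.append(ctrl.get_obs()['ft_force'][2])
print(np.round(f,1),np.mean(f)); print(ctrl.get_obs()['tau'].round(2))
c=ctrl.camera('scene');cv2.imwrite('pics/s2.png',c['color'][120:420,180:580])
```

```text
shift [0.644 0.001 0.001] turn [ 9.987e-01  1.200e-03 -1.000e-04]
shift [0.644 0.001 0.001] turn [-0.0013  0.0001  0.0007]
5.2 [610.1  33.4 191.4] f [-0.4   0.74 -5.69] gap 59.9 j [ 0.31  0.39  0.17 -0.   -1.35 -0.53]
[[ 0.    -0.217 -0.976]
 [ 0.002 -0.976  0.217]
 [-1.    -0.002  0.   ]]
[-4.  -5.5 -4.7 -3.6 -4.7 -5.4 -5.8 -4.9 -4.9 -4.6 -4.5 -4.5] -4.758463856597946
[ 0.000e+00 -4.883e+01  2.529e+01  5.980e+00  1.000e-02 -0.000e+00]
```

View pics/s2.png

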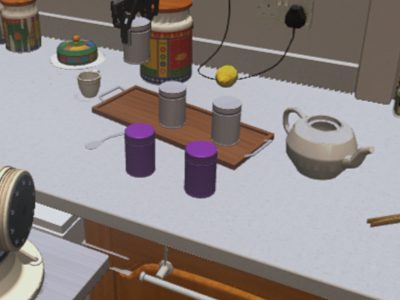

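The scene crop shows the left tin held upright well above the tray at crop pixel (136,45), with the other two standing. Left reads about 4.8 N. Setting it down.

>>> {"name": "play_rows", "arguments": {
  "increments": [
    [0.08,0,0,0,0,0,-1],
    [0.2,0,0,0,0,0,-1],
    [0.34,0,0,0,0,0,-1],
    [0.46,0,0,0,0,0,-1],
    [0.55,0,0,0,0,0,-1],
    [0.6,0,0,0,0,0,-1],
    [0.62,0,0,0,0,0,-1],
    [0.63,0,0,0,0,0,-1],
    [0.635,0,0,0,0,0,-1],
    [0.64,0,0,0,0,0,-1],
    [0.645,0,0,0,0,0,-1],
    [0.647,0,0,0,0,0,-1],
    [0.648,0,0,0,0,0,-1],
    [0.648,0,0,0,0,0,-1]
  ]
}}

```text
clock: 7.02
position: [610.6, 33.7, 62.6]
tool_rot: [-2.106, 0.228, 2.103]
ft_force: [-0.5, 0.3, -1.9]
finger_gap: 60.2
```

>>> {"name": "play_rows", "arguments": {
  "increments": [
    [0.004,0,0,0,0,0,-1],
    [0.006,0,0,0,0,0,-1],
    [0.006,0,0,0,0,0,-1]
  ]
}}

```text
clock: 7.27
position: [610.7, 33.7, 62.6]
tool_rot: [-2.107, 0.228, 2.103]
ft_force: [-2.8, 1.7, 4.6]
finger_gap: 60.1
```

>>> {"name": "play_rows", "arguments": {
  "increments": [
    [0,0,0,0,0,0,0.6],
    [0,0,0,0,0,0,1],
    [0,0,0,0,0,0,1],
    [0,0,0,0,0,0,1],
    [0,0,0,0,0,0,1],
    [0,0,0,0,0,0,1],
    [-0.1,0,0,0,0,0,1],
    [-0.3,0,0,0,0,0,1],
    [-0.5,0,0,0,0,0,1],
    [-0.65,0,0,0,0,0,1],
    [-0.65,0,0,0,0,0,1],
    [-0.65,0,0,0,0,0,1]
  ]
}}

```text
clock: 8.27
position: [611.6, 33.7, 195.1]
tool_rot: [-2.111, 0.226, 2.097]
ft_force: [0.1, -0.8, -1.0]
finger_gap: 85.4
```

Run:
```python
from h import *
plan(TINS['M'],195)
f=[]
for i in range(6): ctrl.camera('wrist'); f.append(ctrl.get_obs()['ft_force'][2])
print(np.mean(f))
```

```text
shift [-0.002  0.513  0.006] turn [0.9988 0.0026 0.0032]
shift [-0.002  0.513  0.006] turn [-0.0012 -0.002   0.0017]
8.2667 [611.6  33.7 195.1] f [ 0.12 -0.76 -0.95] gap 85.4 j [ 0.31  0.39  0.17 -0.   -1.35 -0.53]
[[ 0.007 -0.217 -0.976]
 [ 0.004 -0.976  0.217]
 [-1.    -0.005 -0.006]]
-0.042946854696964055
```

>>> {"name": "play_rows", "arguments": {
  "increments": [
    [0,0.2,0.006,0,-0.002,0.002,1],
    [0,0.4,0.006,0,-0.002,0.002,1],
    [0,0.513,0.006,0,-0.002,0.002,1],
    [0,0.513,0.006,0,-0.002,0.002,1],
    [0,0.513,0.006,0,-0.002,0.002,1]
  ]
}}

```text
clock: 8.98
position: [586.0, -67.8, 190.5]
tool_rot: [-2.098, 0.238, 2.115]
ft_force: [0.0, 0.3, -0.2]
finger_gap: 85.1
```

Run:
```python
from h import *
plan(TINS['M'],61)
c=wrist('w2'); im=c['color']; hsv=cv2.cvtColor(im,cv2.COLOR_BGR2HSV)
for n,(x,y) in TINS.items():
    p=c['mtx']@(c['R']@[x,y,100]+c['t']); print(n,(p[:2]/p[2]).round(1))
cv2.imwrite('pics/w2s.png',im)
```

```text
shift [ 0.647 -0.013 -0.014] turn [ 0.9981 -0.0025 -0.0039]
shift [ 0.647 -0.013 -0.014] turn [-0.0019  0.0025 -0.0016]
8.9833 [586.  -67.8 190.5] f [ 0.03  0.34 -0.19] gap 85.1 j [ 0.15  0.36  0.11  0.   -1.33 -0.37]
[[-0.009 -0.219 -0.976]
 [-0.003 -0.976  0.219]
 [-1.     0.005  0.008]]
L [321.8 398.6]
M [320.2 256.9]
R [294.  -4.]
```

View pics/w2s.png

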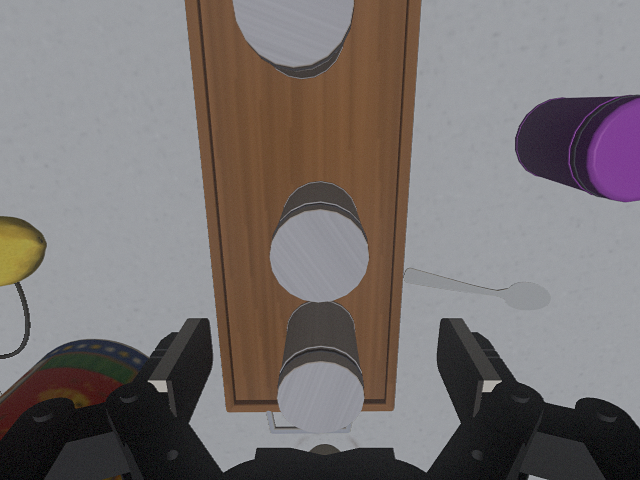

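The wrist view shows the left tin standing upright again at (321,390), and the middle one at (319,256), where predicted. Going down on the middle tin.

>>> {"name": "play_rows", "arguments": {
  "increments": [
    [0.1,-0.013,-0.014,0,0.0025,-0.0016,1],
    [0.25,-0.013,-0.014,0,0.0025,-0.0016,1],
    [0.4,-0.013,-0.014,0,0.0025,-0.0016,1],
    [0.53,-0.013,-0.014,0,0.0025,-0.0016,1],
    [0.61,-0.013,-0.014,0,0.0025,-0.0016,1],
    [0.645,-0.013,-0.014,0,0.0025,-0.0016,1],
    [0.645,-0.013,-0.014,0,0.0025,-0.0016,1],
    [0.645,-0.013,-0.014,0,0.0025,-0.0016,1],
    [0.645,-0.013,-0.014,0,0.0025,-0.0016,-1],
    [0.645,-0.013,-0.014,0,0.0025,-0.0016,-1],
    [0.645,-0.013,-0.014,0,0.0025,-0.0016,-1],
    [0.645,-0.013,-0.014,0,0.0025,-0.0016,-1],
    [0.645,-0.013,-0.014,0,0.0025,-0.0016,-1],
    [0.645,-0.013,-0.014,0,0.0025,-0.0016,-1],
    [0.645,-0.013,-0.014,0,0.0025,-0.0016,-1],
    [0.645,-0.013,-0.014,0,0.0025,-0.0016,-1],
    [0.645,-0.013,-0.014,0,0.0025,-0.0016,-1]
  ],
  "grip_force": 45
}}

```text
clock: 10.45
position: [589.4, -65.2, 63.1]
tool_rot: [-2.109, 0.231, 2.102]
ft_force: [-0.7, 0.5, 5.7]
finger_gap: 58.2
```

>>> {"name": "play_rows", "arguments": {
  "increments": [
    [-0.04,0,0,0,0,0,-1],
    [-0.12,0,0,0,0,0,-1],
    [-0.22,0,0,0,0,0,-1],
    [-0.34,0,0,0,0,0,-1],
    [-0.46,0,0,0,0,0,-1],
    [-0.56,0,0,0,0,0,-1],
    [-0.62,0,0,0,0,0,-1],
    [-0.65,0,0,0,0,0,-1],
    [-0.65,0,0,0,0,0,-1],
    [-0.65,0,0,0,0,0,-1],
    [-0.65,0,0,0,0,0,-1],
    [-0.65,0,0,0,0,0,-1],
    [-0.65,0,0,0,0,0,-1],
    [-0.65,0,0,0,0,0,-1]
  ]
}}

```text
clock: 11.62
position: [588.7, -65.2, 192.4]
tool_rot: [-2.107, 0.231, 2.104]
ft_force: [0.2, 1.1, -1.8]
finger_gap: 58.3
```

Run:
```python
from h import *
f=[]
for i in range(14): ctrl.camera('wrist'); f.append(ctrl.get_obs()['ft_force'][2])
print(np.round(f,1),np.mean(f)); plan(TINS['M'],62.5)
```

```text
[-3.5 -1.5 -2.3 -1.4 -1.2 -1.2 -1.7 -2.  -2.  -0.7 -1.7 -2.9 -2.9 -1.5] -1.8921651685439949
shift [0.653 0.007 0.005] turn [9.986e-01 5.000e-04 1.500e-03]
shift [0.653 0.007 0.005] turn [-0.0014 -0.0009  0.0003]
12.3167 [589.  -65.2 193.1] f [-0.01 -0.66 -1.47] gap 58.7 j [ 0.15  0.36  0.12  0.   -1.33 -0.37]
[[ 0.003 -0.217 -0.976]
 [ 0.    -0.976  0.217]
 [-1.    -0.001 -0.003]]
```

Run:
```python
from h import *
c=ctrl.camera('scene');cv2.imwrite('pics/s3.png',cv2.resize(c['color'][120:320,240:480],None,fx=2.5,fy=2.5))
```

```text
(no output)
```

View pics/s3.png

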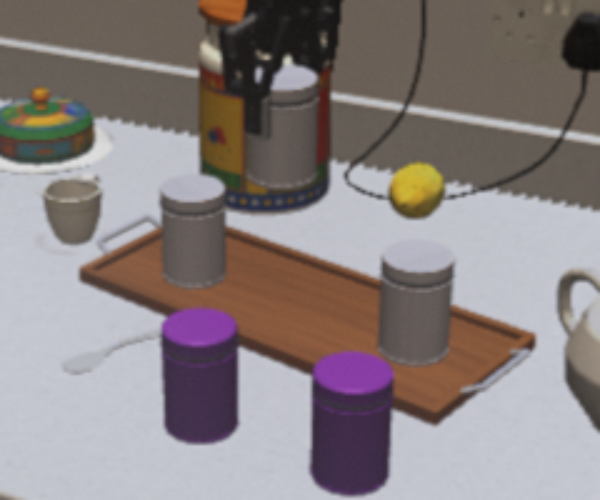

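The scene crop shows the middle tin held upright between the fingers at (283,130), and left and right tins standing at (193,230) and (417,300). Middle reads about 1.9 N. Setting it down.

>>> {"name": "play_rows", "arguments": {
  "increments": [
    [0.08,0,0,0,0,0,-1],
    [0.2,0,0,0,0,0,-1],
    [0.34,0,0,0,0,0,-1],
    [0.46,0,0,0,0,0,-1],
    [0.55,0,0,0,0,0,-1],
    [0.6,0,0,0,0,0,-1],
    [0.62,0,0,0,0,0,-1],
    [0.63,0,0,0,0,0,-1],
    [0.637,0,0,0,0,0,-1],
    [0.643,0,0,0,0,0,-1],
    [0.648,0,0,0,0,0,-1],
    [0.651,0,0,0,0,0,-1],
    [0.653,0,0,0,0,0,-1],
    [0.654,0,0,0,0,0,-1],
    [0.654,0,0,0,0,0,-1]
  ]
}}

```text
clock: 13.62
position: [589.7, -65.2, 63.2]
tool_rot: [-2.11, 0.23, 2.101]
ft_force: [-1.7, 1.4, 3.6]
finger_gap: 58.1
```

On the tray: the force is now upward.

>>> {"name": "play_rows", "arguments": {
  "increments": [
    [0,0,0,0,0,0,0.6],
    [0,0,0,0,0,0,1],
    [0,0,0,0,0,0,1],
    [0,0,0,0,0,0,1],
    [0,0,0,0,0,0,1],
    [0,0,0,0,0,0,1],
    [-0.1,0,0,0,0,0,1],
    [-0.3,0,0,0,0,0,1],
    [-0.5,0,0,0,0,0,1],
    [-0.65,0,0,0,0,0,1],
    [-0.65,0,0,0,0,0,1],
    [-0.65,0,0,0,0,0,1]
  ]
}}

```text
clock: 14.62
position: [590.3, -65.1, 195.6]
tool_rot: [-2.115, 0.229, 2.095]
ft_force: [-0.0, 0.4, -1.2]
finger_gap: 85.4
```

Run:
```python
from h import *
plan(TINS['R'],193)
```

```text
shift [ 0.012  0.682 -0.049] turn [0.9987 0.0014 0.0044]
shift [ 0.012  0.682 -0.049] turn [-0.0013 -0.0028  0.0009]
14.6167 [590.3 -65.1 195.6] f [-0.03  0.44 -1.15] gap 85.4 j [ 0.15  0.35  0.12  0.   -1.33 -0.37]
[[ 0.009 -0.217 -0.976]
 [ 0.001 -0.976  0.217]
 [-1.    -0.003 -0.009]]
```

>>> {"name": "play_rows", "arguments": {
  "increments": [
    [0,0.2,-0.015,0,-0.0028,0.001,1],
    [0,0.4,-0.03,0,-0.0028,0.001,1],
    [0,0.58,-0.045,0,-0.0028,0.001,1],
    [0,0.682,-0.049,0,-0.0028,0.001,1],
    [0,0.682,-0.049,0,-0.0028,0.001,1],
    [0,0.682,-0.049,0,-0.0028,0.001,1]
  ]
}}

```text
clock: 15.12
position: [569.3, -201.3, 193.6]
tool_rot: [-2.101, 0.234, 2.107]
ft_force: [-0.3, 0.8, -1.0]
finger_gap: 85.7
```

Run:
```python
from h import *
plan(TINS['R'],61)
c=wrist('w3')
for n,(x,y) in TINS.items():
    p=c['mtx']@(c['R']@[x,y,100]+c['t']); print(n,(p[:2]/p[2]).round(1))
```

```text
shift [ 0.663 -0.006 -0.006] turn [ 9.979e-01 -1.000e-04 -1.500e-03]
shift [ 0.663 -0.006 -0.006] turn [-0.0021  0.0009 -0.    ]
15.1167 [ 569.3 -201.3  193.6] f [-0.35  0.8  -0.97] gap 85.7 j [-0.08  0.38  0.16 -0.   -1.35 -0.14]
[[-0.003 -0.219 -0.976]
 [ 0.001 -0.976  0.219]
 [-1.     0.     0.003]]
L [339.6 533.2]
M [340.3 431.2]
R [322.6 253.2]
```

View pics/w3.png

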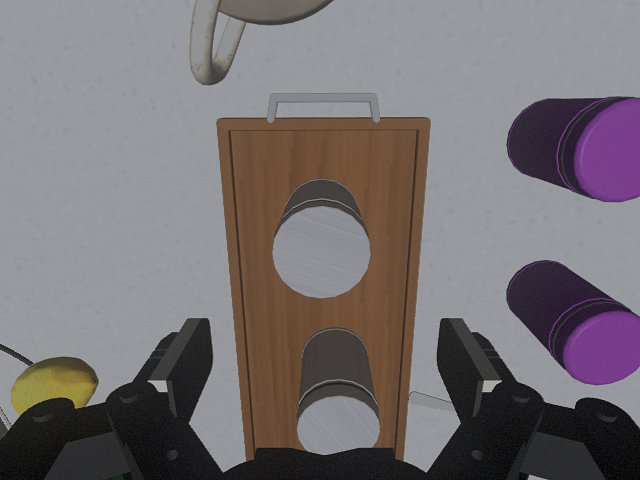

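The right tin is at (321,252), as predicted, and the middle one stands at (338,425). Purple tins and teapot handle are clear. Going down, gripping and lifting.

>>> {"name": "play_rows", "arguments": {
  "increments": [
    [0.1,-0.006,-0.006,0,0.001,0,1],
    [0.25,-0.006,-0.006,0,0.001,0,1],
    [0.4,-0.006,-0.006,0,0.001,0,1],
    [0.53,-0.006,-0.006,0,0.001,0,1],
    [0.62,-0.006,-0.006,0,0.001,0,1],
    [0.66,-0.006,-0.006,0,0.001,0,1],
    [0.66,-0.006,-0.006,0,0.001,0,1],
    [0.66,-0.006,-0.006,0,0.001,0,1],
    [0.66,-0.006,-0.006,0,0.001,0,-1],
    [0.66,-0.006,-0.006,0,0.001,0,-1],
    [0.66,-0.006,-0.006,0,0.001,0,-1],
    [0.66,-0.006,-0.006,0,0.001,0,-1],
    [0.66,-0.006,-0.006,0,0.001,0,-1],
    [0.66,-0.006,-0.006,0,0.001,0,-1],
    [0.66,-0.006,-0.006,0,0.001,0,-1],
    [0.66,-0.006,-0.006,0,0.001,0,-1],
    [0.66,-0.006,-0.006,0,0.001,0,-1]
  ],
  "grip_force": 45
}}

```text
clock: 16.58
position: [571.7, -199.6, 63.7]
tool_rot: [-2.109, 0.232, 2.102]
ft_force: [-0.6, 2.3, 6.7]
finger_gap: 58.2
```

>>> {"name": "play_rows", "arguments": {
  "increments": [
    [-0.04,0,0,0,0,0,-1],
    [-0.12,0,0,0,0,0,-1],
    [-0.22,0,0,0,0,0,-1],
    [-0.34,0,0,0,0,0,-1],
    [-0.46,0,0,0,0,0,-1],
    [-0.56,0,0,0,0,0,-1],
    [-0.62,0,0,0,0,0,-1],
    [-0.65,0,0,0,0,0,-1],
    [-0.65,0,0,0,0,0,-1],
    [-0.65,0,0,0,0,0,-1],
    [-0.65,0,0,0,0,0,-1],
    [-0.65,0,0,0,0,0,-1],
    [-0.65,0,0,0,0,0,-1],
    [-0.65,0,0,0,0,0,-1]
  ]
}}

```text
clock: 17.75
position: [571.0, -199.4, 193.1]
tool_rot: [-2.108, 0.233, 2.103]
ft_force: [0.4, -0.1, -1.8]
finger_gap: 58.1
```

Run:
```python
from h import *
f=[]
for i in range(14): ctrl.camera('wrist'); f.append(ctrl.get_obs()['ft_force'][2])
print(np.round(f,1),np.mean(f)); plan(TINS['R'],62.5)
```

```text
[-2.5 -1.3 -1.5 -2.2 -1.3 -2.1 -1.7 -2.1 -2.3 -2.9 -2.4 -1.2 -2.5 -2.1] -2.002994659481267
shift [0.656 0.005 0.006] turn [ 0.9985 -0.      0.0018]
shift [0.656 0.005 0.006] turn [-0.0015 -0.0012 -0.    ]
18.45 [ 571.2 -199.5  193.8] f [-0.3   0.28 -2.13] gap 58.1 j [-0.08  0.38  0.15  0.   -1.34 -0.14]
[[ 0.004 -0.218 -0.976]
 [-0.001 -0.976  0.218]
 [-1.     0.    -0.004]]
```

Right reads about 2.0 N, so the left tin (4.8 N) is clearly the heaviest. Setting the right one down.

>>> {"name": "play_rows", "arguments": {
  "increments": [
    [0.08,0,0,0,0,0,-1],
    [0.2,0,0,0,0,0,-1],
    [0.34,0,0,0,0,0,-1],
    [0.46,0,0,0,0,0,-1],
    [0.55,0,0,0,0,0,-1],
    [0.6,0,0,0,0,0,-1],
    [0.62,0,0,0,0,0,-1],
    [0.63,0,0,0,0,0,-1],
    [0.637,0,0,0,0,0,-1],
    [0.643,0,0,0,0,0,-1],
    [0.648,0,0,0,0,0,-1],
    [0.651,0,0,0,0,0,-1],
    [0.653,0,0,0,0,0,-1],
    [0.655,0,0,0,0,0,-1],
    [0.655,0,0,0,0,0,-1]
  ]
}}

```text
clock: 19.7
position: [572.0, -199.6, 63.8]
tool_rot: [-2.111, 0.233, 2.101]
ft_force: [-1.7, 3.1, 4.5]
finger_gap: 58.3
```

>>> {"name": "play_rows", "arguments": {
  "increments": [
    [0,0,0,0,0,0,0.6],
    [0,0,0,0,0,0,1],
    [0,0,0,0,0,0,1],
    [0,0,0,0,0,0,1],
    [0,0,0,0,0,0,1],
    [0,0,0,0,0,0,1],
    [-0.1,0,0,0,0,0,1],
    [-0.3,0,0,0,0,0,1],
    [-0.5,0,0,0,0,0,1],
    [-0.65,0,0,0,0,0,1],
    [-0.65,0,0,0,0,0,1],
    [-0.65,0,0,0,0,0,1]
  ]
}}

```text
clock: 20.7
position: [572.6, -199.6, 196.2]
tool_rot: [-2.116, 0.232, 2.095]
ft_force: [0.1, 0.6, -1.9]
finger_gap: 85.2
```

Run:
```python
from h import *
plan(TINS['L'],193)
```

```text
shift [ 0.016 -1.178  0.071] turn [9.985e-01 2.000e-04 4.900e-03]
shift [ 0.016 -1.178  0.071] turn [-0.0015 -0.0031  0.0001]
20.7 [ 572.6 -199.6  196.2] f [ 0.06  0.57 -1.95] gap 85.2 j [-0.08  0.38  0.16  0.   -1.34 -0.14]
[[ 0.01  -0.217 -0.976]
 [-0.002 -0.976  0.217]
 [-1.    -0.    -0.01 ]]
```

>>> {"name": "play_rows", "arguments": {
  "increments": [
    [0,-0.2,0.01,0,-0.003,0,1],
    [0,-0.4,0.03,0,-0.003,0,1],
    [0,-0.6,0.04,0,-0.003,0,1],
    [0,-0.75,0.05,0,-0.003,0,1],
    [0,-0.8,0.05,0,-0.003,0,1],
    [0,-0.8,0.05,0,-0.003,0,1]
  ]
}}

```text
clock: 21.2
position: [597.3, -38.7, 194.5]
tool_rot: [-2.105, 0.228, 2.11]
ft_force: [-0.1, -0.2, -0.1]
finger_gap: 85.4
```

Run:
```python
from h import *
plan(TINS['L'],193)
```

```text
shift [ 0.008 -0.366  0.016] turn [ 0.9996 -0.     -0.0011]
shift [ 0.008 -0.366  0.016] turn [-0.0004  0.0007 -0.    ]
21.2 [597.3 -38.7 194.5] f [-0.08 -0.24 -0.13] gap 85.4 j [ 0.2   0.37  0.14 -0.   -1.34 -0.41]
[[-0.002 -0.214 -0.977]
 [ 0.    -0.977  0.214]
 [-1.     0.     0.002]]
```

>>> {"name": "play_rows", "arguments": {
  "increments": [
    [0,-0.15,0.01,0,0.0007,0,1],
    [0,-0.3,0.016,0,0.0007,0,1],
    [0,-0.366,0.016,0,0.0007,0,1],
    [0,-0.366,0.016,0,0.0007,0,1],
    [0,-0.366,0.016,0,0.0007,0,1]
  ]
}}

```text
clock: 21.62
position: [609.6, 33.1, 193.6]
tool_rot: [-2.106, 0.229, 2.11]
ft_force: [0.5, 0.2, -0.4]
finger_gap: 85.4
```

Run:
```python
from h import *
plan(TINS['L'],61)
c=wrist('w4')
p=c['mtx']@(c['R']@[*TINS['L'],100]+c['t']); print((p[:2]/p[2]).round(1))
hsv=cv2.cvtColor(c['color'],cv2.COLOR_BGR2HSV); m=((hsv[...,1]<60)&(hsv[...,2]>135)).astype(np.uint8)
m[:, :225]=0; m[:,400:]=0; m[310:]=0
for k in cv2.findContours(m,cv2.RETR_EXTERNAL,cv2.CHAIN_APPROX_NONE)[0]:
    if cv2.contourArea(k)>2000: (u,v),r=cv2.minEnclosingCircle(k); print(u,v,r,ray(c,u,v,100))
```

```text
shift [ 0.663 -0.003 -0.002] turn [ 9.998e-01 -5.000e-04 -8.000e-04]
shift [ 0.663 -0.003 -0.002] turn [-0.0002  0.0005 -0.0003]
21.6167 [609.6  33.1 193.6] f [ 0.52  0.23 -0.4 ] gap 85.4 j [ 0.31  0.39  0.18  0.   -1.35 -0.53]
[[-0.002 -0.214 -0.977]
 [-0.001 -0.977  0.214]
 [-1.     0.001  0.002]]
[323.8 252.1]
322.4607849121094 250.6973876953125 48.65153884887695 [610.48517322  32.45781967 100.        ]
320.5 65.5 61.5508918762207 [589.48302694 -66.74751922 100.        ]
```

>>> {"name": "play_rows", "arguments": {
  "increments": [
    [0.1,-0.003,-0.002,0,0.0005,0,1],
    [0.25,-0.003,-0.002,0,0.0005,0,1],
    [0.4,-0.003,-0.002,0,0.0005,0,1],
    [0.53,-0.003,-0.002,0,0.0005,0,1],
    [0.62,-0.003,-0.002,0,0.0005,0,1],
    [0.66,-0.003,-0.002,0,0.0005,0,1],
    [0.66,-0.003,-0.002,0,0.0005,0,1],
    [0.66,-0.003,-0.002,0,0.0005,0,1],
    [0.66,-0.003,-0.002,0,0.0005,0,-1],
    [0.66,-0.003,-0.002,0,0.0005,0,-1],
    [0.66,-0.003,-0.002,0,0.0005,0,-1],
    [0.66,-0.003,-0.002,0,0.0005,0,-1],
    [0.66,-0.003,-0.002,0,0.0005,0,-1],
    [0.66,-0.003,-0.002,0,0.0005,0,-1],
    [0.66,-0.003,-0.002,0,0.0005,0,-1],
    [0.66,-0.003,-0.002,0,0.0005,0,-1],
    [0.66,-0.003,-0.002,0,0.0005,0,-1]
  ],
  "grip_force": 45
}}

```text
clock: 23.08
position: [610.9, 32.9, 64.0]
tool_rot: [-2.111, 0.229, 2.104]
ft_force: [-1.7, 0.4, 6.2]
finger_gap: 60.0
```

>>> {"name": "play_rows", "arguments": {
  "increments": [
    [-0.04,0,0,0,0,0,-1],
    [-0.12,0,0,0,0,0,-1],
    [-0.22,0,0,0,0,0,-1],
    [-0.34,0,0,0,0,0,-1],
    [-0.48,0,0,0,0,0,-1],
    [-0.6,0,0,0,0,0,-1],
    [-0.7,0,0,0,0,0,-1],
    [-0.76,0,0,0,0,0,-1],
    [-0.78,0,0,0,0,0,-1],
    [-0.78,0,0,0,0,0,-1],
    [-0.78,0,0,0,0,0,-1],
    [-0.78,0,0,0,0,0,-1],
    [-0.78,0,0,0,0,0,-1],
    [-0.78,0,0,0,0,0,-1],
    [-0.78,0,0,0,0,0,-1],
    [-0.78,0,0,0,0,0,-1]
  ]
}}

```text
clock: 24.42
position: [610.3, 33.0, 219.7]
tool_rot: [-2.111, 0.229, 2.105]
ft_force: [0.4, -0.1, -4.2]
finger_gap: 59.6
```

Run:
```python
from h import *
f=[]
for i in range(10): ctrl.camera('wrist'); f.append(ctrl.get_obs()['ft_force'][2])
print(np.mean(f)); plan(TINS['L'],62.5)
c=ctrl.camera('scene');cv2.imwrite('pics/s4.png',cv2.resize(c['color'][80:330,200:560],None,fx=2,fy=2))
```

```text
-4.496744029004245
shift [ 0.788 -0.002  0.006] turn [ 0.9996 -0.      0.0017]
shift [ 0.788 -0.002  0.006] turn [-0.0004 -0.0011 -0.    ]
24.9167 [610.4  33.  220.1] f [-0.6   0.5  -4.96] gap 59.7 j [ 0.31  0.38  0.22  0.   -1.41 -0.53]
[[ 0.003 -0.214 -0.977]
 [-0.001 -0.977  0.214]
 [-1.    -0.    -0.003]]
```

View pics/s4.png

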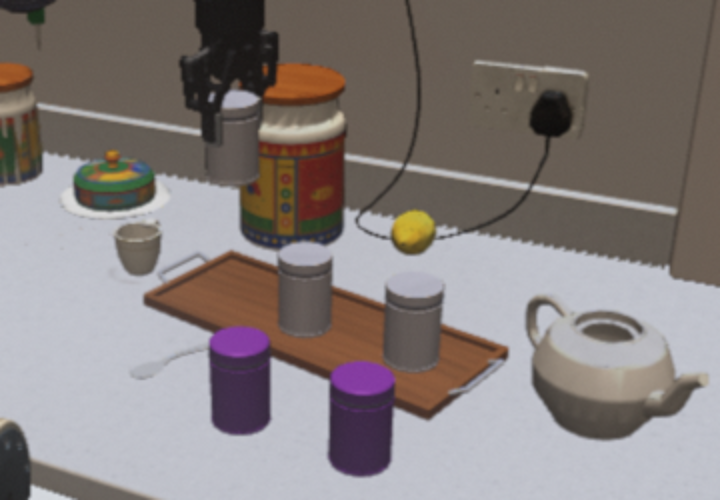

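The view shows the left tin held upright at (233,140), with the middle and right tins standing on the tray at (305,290) and (413,322). Cup, teapot and spoon look unmoved. Handing in.

```bash
python3 -c "
from cell import ctrl
print(ctrl.sign_off())"
```

```text
the job is handed in; nothing more can be done
None
```

I lifted and weighed the tins from left to right and set each one back on the tray. The left tin is the heaviest, and I finished with it held up.

- **Weights:** left read about 4.8 N, and 4.5 N when lifted again. Middle read about 1.9 N and right about 2.0 N. The gap of 2.5 N or more is well above the sensor noise of about ±1 N.
- **Last checks:** the left tin is held upright, raised about 156 mm above where it stood, and the jaws read 59.7 mm. The other two stand upright on the tray. The cup, teapot and spoon look unmoved in the final picture; I did not measure them. The job took about 25 s of the 64 s allowed.
- **One disagreement:** the jaws read about 58 mm on the middle and right tins but 60 mm on the left, although the tins are all meant to be 60 mm wide. I did not find the cause; both still lifted without trouble.

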